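Make up the glue-up kit and the measuring kit

TASK

Make up two kits from the stock on the bench. The tray with three bays is the glue-up kit: put one spring clamp and the two smaller plain wooden blocks in it; the tray with two bays is the measuring kit: put the other spring clamp and the tape measure in it. One thing to a bay, in any bay of its tray, lengthwise, flat on its floor and wholly inside it (the tape measure standing upright as it does now); leave the largest block where it lies.

Things in the scene. Friction and masses are not known exactly. Their poses are not given: they have to be found in the camera images.
- tray_three: Flat plywood kit tray fixed to the bench, 233 x 180 mm, with three open bays side by side. Base 4 mm thick (bay floors 4 mm above the bench); dark wooden lips 8 mm wide, 10 mm high above the bench, run round it and between the bays. Each bay is 67 mm wide (tray y) and 164 mm long (tray x); bay centres at tray x = 0, y = -75, 0 and 75 mm. Origin at the centre of its underside.
- tray_two: Flat plywood kit tray fixed to the bench, 158 x 180 mm, with two open bays side by side. Base 4 mm thick (bay floors 4 mm above the bench); dark wooden lips 8 mm wide, 10 mm high above the bench, run round it and between the bays. Each bay is 67 mm wide (tray y) and 164 mm long (tray x); bay centres at tray x = 0, y = -37.5 and 37.5 mm. Origin at the centre of its underside.
- clamp_a: Black spring clamp with orange jaw tips and a grey band round its middle, lying on its side; 41 mm wide (its x) x 144 mm long (its y) x 20 mm high, 90 g; the clamps are two alike. Grip it across its width at the middle, where it is about 31 mm wide. Does not open. Origin at the centre of its underside; z up.
- clamp_b: Black spring clamp with orange jaw tips and a grey band round its middle, lying on its side; 41 mm wide (its x) x 144 mm long (its y) x 20 mm high, 90 g; the clamps are two alike. Grip it across its width at the middle, where it is about 31 mm wide. Does not open. Origin at the centre of its underside; z up.
- block_small: Small plain light-wood block, 50 x 75 x 34 mm high, 90 g; goes in the three-bay tray. Origin at the centre of its underside; z up; long side along its y.
- block_medium: Middle-sized plain light-wood block, 45 x 100 x 30 mm high, 90 g; goes in the three-bay tray. Origin at the centre of its underside; z up; long side along its y.
- block_large: Largest plain light-wood block, 55 x 120 x 40 mm high; not wanted, must stay where it lies. Origin at the centre of its underside; z up; long side along its y.
- tape_measure: Yellow and black pocket tape measure standing upright, 64 mm high, 280 g. With the blade's end that sticks out it is 102 mm long (its y) from y = -51 to y = 51 mm; the case itself is 32 mm thick (its x, from -16 to 16 mm) and runs from y = -21 to y = 51 mm, so grip it across the case at y = 15 mm. Origin at the centre of the whole underside; z up.
There are look-alikes about, which are no part of the job. What is shaped like the block_medium but blue is not meant.

How it is judged:
At the end, for the whole second after the job is handed in: Three-bay tray: a spring clamp, the small and the middle block; two-bay tray: the other clamp and the tape measure. Each lies level (0.1 rad) on a bay floor (4 mm), lengthwise (0.25 rad), inside the bay: across within 12-20 mm, along within 16-47 mm of its centre by size; at rest (((x of clamp_a in the frame of tray_three between -0.016 and 0.016 m and z of clamp_a in the frame of tray_three between 0 and 0.008 m and angle between each of clamp_a, clamp_b's own z axis and vertical below 0.1 rad and angle between the y axis of clamp_a and the x axis of tray_three, either way round below 0.25 rad and (y of clamp_a in the frame of tray_three between -0.091 and -0.059 m or y of clamp_a in the frame of tray_three between -0.016 and 0.016 m or y of clamp_a in the frame of tray_three between 0.059 and 0.091 m) and x of clamp_b in the frame of tray_two between -0.016 and 0.016 m and z of clamp_b in the frame of tray_two between 0 and 0.008 m and angle between the y axis of clamp_b and the x axis of tray_two, either way round below 0.25 rad and (y of clamp_b in the frame of tray_two between -0.0535 and -0.0215 m or y of clamp_b in the frame of tray_two between 0.0215 and 0.0535 m)) or (x of clamp_b in the frame of tray_three between -0.016 and 0.016 m and z of clamp_b in the frame of tray_three between 0 and 0.008 m and angle between each of clamp_b, clamp_a's own z axis and vertical below 0.1 rad and angle between the y axis of clamp_b and the x axis of tray_three, either way round below 0.25 rad and (y of clamp_b in the frame of tray_three between -0.091 and -0.059 m or y of clamp_b in the frame of tray_three between -0.016 and 0.016 m or y of clamp_b in the frame of tray_three between 0.059 and 0.091 m) and x of clamp_a in the frame of tray_two between -0.016 and 0.016 m and z of clamp_a in the frame of tray_two between 0 and 0.008 m and angle between the y axis of clamp_a and the x axis of tray_two, either way round below 0.25 rad and (y of clamp_a in the frame of tray_two between -0.0535 and -0.0215 m or y of clamp_a in the frame of tray_two between 0.0215 and 0.0535 m))) and x of block_small in the frame of tray_three between -0.047 and 0.047 m and z of block_small in the frame of tray_three between 0 and 0.008 m and angle between each of block_small, block_medium, tape_measure's own z axis and vertical below 0.1 rad and angle between the y axis of each of block_small, block_medium and the x axis of tray_three, either way round below 0.25 rad and (y of block_small in the frame of tray_three between -0.087 and -0.063 m or y of block_small in the frame of tray_three between -0.012 and 0.012 m or y of block_small in the frame of tray_three between 0.063 and 0.087 m) and x of block_medium in the frame of tray_three between -0.035 and 0.035 m and z of block_medium in the frame of tray_three between 0 and 0.008 m and (y of block_medium in the frame of tray_three between -0.089 and -0.061 m or y of block_medium in the frame of tray_three between -0.014 and 0.014 m or y of block_medium in the frame of tray_three between 0.061 and 0.089 m) and x of tape_measure in the frame of tray_two between -0.034 and 0.034 m and z of tape_measure in the frame of tray_two between 0 and 0.008 m and angle between the y axis of tape_measure and the x axis of tray_two, either way round below 0.25 rad and (y of tape_measure in the frame of tray_two between -0.0575 and -0.0175 m or y of tape_measure in the frame of tray_two between 0.0175 and 0.0575 m) and linear speed of each of clamp_a, clamp_b, block_small, block_medium, tape_measure below 0.02 m/s); the robot touches nothing.
It fails at once if the largest block is moved by more than 20 mm (distance of block_large from where it was at the start of the episode above 0.02 m).
It also fails if it takes over 117 s, if anything falls off the work surface, if the arm or the gripper's body presses on something with over 40 N, if the wrist force passes 120 N, or if a joint passes its speed limit or range.

ROBOT

A 6-joint arm with a two-finger parallel gripper is mounted at the origin on a cart in front of the work surface, level with it; the furniture and walls round the work are solid. World frame = base frame: x ahead of the robot, y to its left, z up, the work surface at z = 0. Lengths are in m, angles in rad, forces in N, time in s.
With the tool pointing down it reaches from about 0.225 to 0.875 m from the base axis. Payload 3.4 kg.
Tool frame: the origin (TCP) lies on the centre line of the jaws, within the pads' length; the fingertips stand 22 mm ahead of it and the grasp point (between the pads) lies 3 mm ahead of it; z points along the fingers, y is the line along which they close (so a half turn about z gives the same grasp; the last joint's range is limited). The gripper opens to 85 mm and grips with 20 to 120 N. Pads are 22 mm wide; open, the fingers measure 114 mm over their backs; the gripper's body (76 mm by 85 mm) begins 54 mm behind the grasp point. The pads swing forward as they close: fully open they stand 13 mm farther back than shut.
Start: joints at [1.15, 0.276, 1.505, -0, 1.361, -0.121], TCP at [0.17, 0.549, 0.253] pointing down, gripper open.
Joint ranges: [-2.89, 2.89], [-0.75, 2.08], [0.22, 2.7], [-1.18, 4.32], [0.11, 2.71], [-2.7, 2.7]. Speed limits (rad/s): [2.57, 2.57, 3.14, 3.14, 3.14, 3.14].

INTERFACE

Orientations are given as a unit quaternion [w, x, y, z].
In Python, from rig import readout, optics, ticket gives the robot as it stands. The module is installed in compiled form; this text tells all that it offers.
- The arm moves only by the shell command python3 -m handwheel FILE [OPENING] [FORCE], which reads ROWS from the file FILE. ROWS is a JSON list of rows, 1 to 5 of them, each of 4 numbers: dx, dy, dz in m, then a turn about the tool's z in rad; each row shifts and turns the commanded pose from where the row before left it, along the tool's axes as they then stand; what a row does not reach is not made up. A row lasts 1/12 s, in which the tool goes at most 0.0417 m and 0.125 rad, less where a joint would pass 70% of its speed; a pose out of reach is approached as far as the arm can. OPENING is the finger opening in m, set as the command begins (- or left out keeps the last). The fingers move at their own pace and stop on an object; FORCE is the grip in N (left out, the last holds). Time passes only in rows, so rows that do not move let the fingers close. It prints the time, the measured TCP pose, the force, the opening and the grip force at its end. Input that does not fit is refused with a message, and nothing moves.
- readout.get_state(): the state, without advancing time (a new reading comes with each control period).
- optics.get_image(name): name is "side" or "top" or "wrist"; returns a dict with "img" (400x640x3 uint8, red, green, blue), "camera_matrix" (3x3 intrinsics, pixels), "T" (4x4, takes a point from camera to world coordinates); the wrist camera has in their place "hand_eye" (4x4, takes a point from camera to tool coordinates, whose origin is the TCP and whose axes are the flange's). Camera axes: x right, y down, z forward; pixel columns grow to the right and rows downward; lengths in m; the calibration is good to about 2 mm. A picture is of the moment at which its call begins: read the wrist's pose just before it. There is no depth.
- ticket.sign_off(): hands the job in; it is judged then, once.
The state is a dict: "clock": time; "qpos": joint angles; "qd": joint speeds; "effort": joint torques, N m; "position": TCP position; "ee_rot": TCP orientation; "contact_force": force on the tool from outside, world axes, zero at the start; "moment": the same for the moment, N m; "width": finger opening in m; "gripper_force": force on a finger pad.
Only numpy, scipy, OpenCV 4.12 (cv2) and the standard library are available. Lean on these libraries where they do the work, as an engineer would, in place of code of your own. Each camera call takes 0.05 s, during which the arm holds its last target. There are 200 camera calls.

## Working session

There is one attempt and no reset: what is moved stays moved. The work goes in short steps, Python scripts to look and compute and a shell command to move; the robot and the scene stay as the last step left them, time stands still between calls to the robot, and variables do not carry over. Pictures are saved under pics/ and viewed, at most 18 in all, crops included, and the job is handed in when it is done.

```bash
mkdir -p pics
python3 - <<'E'
from rig import readout, optics
import cv2,numpy as np
for n in("top","side"):
    d=optics.get_image(n); cv2.imwrite(f"pics/{n}0.png",d["img"][:,:,::-1]); print(n,d["camera_matrix"].tolist(),np.round(d["T"],4).tolist())
s=readout.get_state();print(s)
print(optics.get_image("wrist")["hand_eye"])
E
```

```text
top [[415.2572940306616, 0.0, 320.70360612727205], [0.0, 415.2572940306616, 196.84535235890087], [0.0, 0.0, 1.0]] [[-0.0452, -0.9736, 0.2236, 0.208], [-0.999, 0.0449, -0.0063, -0.1541], [-0.0039, -0.2237, -0.9747, 1.5907], [0.0, 0.0, 0.0, 1.0]]
side [[469.74577554658606, 0.0, 315.61752710192286], [0.0, 469.74577554658606, 196.5325853255568], [0.0, 0.0, 1.0]] [[-0.8675, 0.2673, -0.4194, 1.284], [0.4972, 0.4883, -0.7172, 1.1157], [0.0131, -0.8307, -0.5566, 1.0336], [0.0, 0.0, 0.0, 1.0]]
{'clock': 0.1, 'qpos': array([ 1.15002251e+00,  2.76532133e-01,  1.50598669e+00,  3.31205011e-05,
        1.36072040e+00, -1.21009726e-01]), 'qd': array([ 0.0009289 , -0.00129409, -0.00316936, -0.00089116,  0.00046278,
        0.00076989]), 'effort': array([ 8.96914989e-04, -4.17701519e+01, -2.46403652e+01, -1.44115652e-04,
        5.95262638e-03,  6.03284889e-06]), 'position': array([0.16961732, 0.54896304, 0.25253388]), 'ee_rot': array([-2.35905946e-04,  1.49324880e-01,  9.88787845e-01, -7.88927566e-04]), 'contact_force': array([0.43209314, 0.71673252, 0.02548221]), 'moment': array([-0.03008003, -0.02778504, -0.0600167 ]), 'gripper_force': 0.0, 'width': 0.08547097352478907}
[[-4.38770794e-04 -9.60707543e-01 -2.77562291e-01  7.08908573e-02]
 [ 9.99999901e-01 -4.42746912e-04 -4.83511385e-05 -5.01934927e-05]
 [-7.64385435e-05 -2.77562284e-01  9.60707642e-01 -1.20916043e-01]
 [ 0.00000000e+00  0.00000000e+00  0.00000000e+00  1.00000000e+00]]
```

View pics/top0.png

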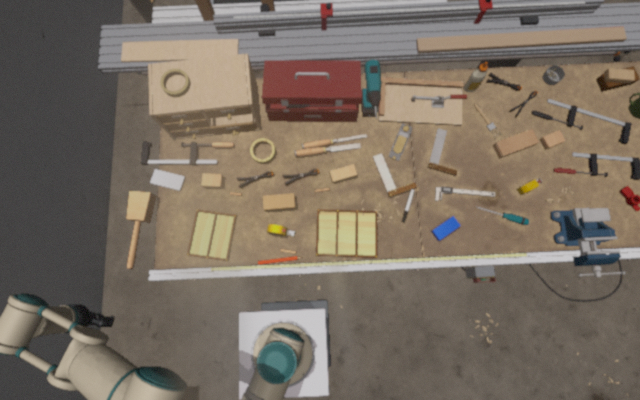

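View pics/side0.png

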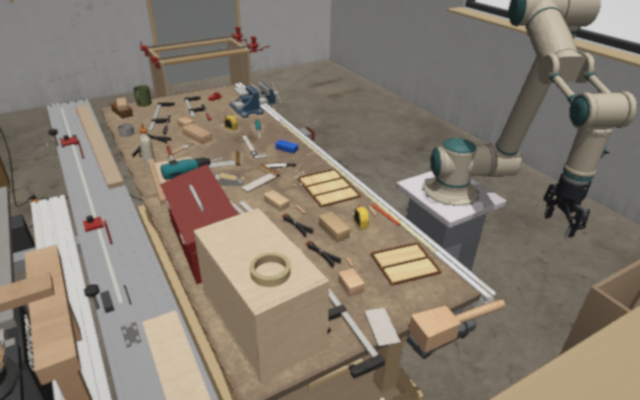

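The top view shows two trays: three-bay at (347,233) and two-bay at (212,235). The clamps are near (255,179) and (300,177), and the tape is at (281,230). Block candidates are (212,181), (343,173) and (279,202); (515,143) and (553,139) are off to the right, and the blue one is at (446,228). I'll enlarge a crop and measure sizes.

```bash
cat > h.py <<'E'
from rig import readout, optics
import cv2,numpy as np
from scipy.spatial.transform import Rotation as R
def tcp():
    s=readout.get_state();T=np.eye(4);q=s["ee_rot"];T[:3,:3]=R.from_quat([q[1],q[2],q[3],q[0]]).as_matrix();T[:3,3]=s["position"];return T
def grab(n):
    W=tcp() if n=="wrist" else None
    d=optics.get_image(n)
    return d["img"],d["camera_matrix"],(W@d["hand_eye"] if n=="wrist" else d["T"])
def ray(px,K,T,z):
    p=np.atleast_2d(np.asarray(px,float)); d=np.c_[p,np.ones(len(p))]@np.linalg.inv(K).T@T[:3,:3].T
    o=T[:3,3]; return (o+d*((z-o[2])/d[:,2])[:,None])[:,:2]
def proj(P,K,T):
    P=np.atleast_2d(P); c=(P-T[:3,3])@T[:3,:3]; u=c@K.T; return u[:,:2]/u[:,2:]
E
python3 - <<'E'
from h import *
im,K,T=grab("top")
x0,y0,x1,y1=140,130,400,275
c=cv2.resize(im[y0:y1,x0:x1],None,fx=3,fy=3,interpolation=cv2.INTER_CUBIC)
cv2.imwrite("pics/crop1.png",c[:,:,::-1])
for n,p,z in[("t2",(212,235),.004),("t3",(347,233),.004),("ca",(255,179),.02),("cb",(300,177),.02),("bs",(212,181),.034),("bm",(343,173),.03),("bl",(279,202),.04),("tape",(281,230),.05),("f1",(515,143),.03),("f2",(553,139),.03)]:print(n,ray(p,K,T,z).round(3))
hsv=cv2.cvtColor(im,cv2.COLOR_RGB2HSV)
for p in[(343,173),(212,181),(279,202),(230,170),(325,200),(205,240),(255,179),(281,230),(340,235)]:print(p,hsv[p[1],p[0]])
E
```

```text
t2 [[0.441 0.26 ]]
t3 [[ 0.425 -0.259]]
ca [[0.652 0.09 ]]
cb [[ 0.652 -0.087]]
bs [[0.648 0.255]]
bm [[ 0.657 -0.256]]
bl [[ 0.551 -0.004]]
tape [[ 0.441 -0.01 ]]
f1 [[ 0.749 -0.944]]
f2 [[ 0.759 -1.097]]
(343, 173) [ 18  80 200]
(212, 181) [ 19  78 193]
(279, 202) [ 18  96 188]
(230, 170) [ 17  79 158]
(325, 200) [ 17  78 154]
(205, 240) [ 27  70 190]
(255, 179) [ 13  56 104]
(281, 230) [ 23 183 181]
(340, 235) [ 28  64 199]
```

View pics/crop1.png

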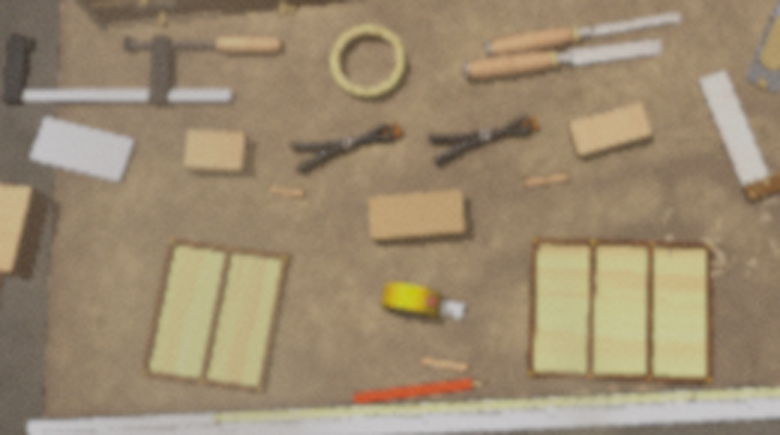

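Sizes confirm the identities. In the crop, the block at (214,150) is about 20 px long, so small; (611,130) is about 26 px, so medium; (417,214) is about 32 px, so large, which stays put. The tape case is at (410,298) with its hook to the right. The clamps are at (347,147) and (485,138). Next I'll measure poses with masks.

Run:
```python
from h import *
im,K,T=grab("top")
U=4
hsv=cv2.cvtColor(cv2.resize(im,None,fx=U,fy=U,interpolation=cv2.INTER_CUBIC),cv2.COLOR_RGB2HSV).astype(int);H,S,V=[hsv[...,i] for i in range(3)]
def big(m,box,n=1):
    M=np.zeros(m.shape,np.uint8);a,b,c,d=[U*v for v in box];M[b:d,a:c]=m[b:d,a:c]*255
    M=cv2.morphologyEx(M,cv2.MORPH_CLOSE,np.ones((9,9)))
    cs,_=cv2.findContours(M,cv2.RETR_EXTERNAL,cv2.CHAIN_APPROX_NONE);return max(cs,key=cv2.contourArea)[:,0,:]
def rect(m,box,z,name):
    c=big(m,box); w=ray((c+.5)/U-.5,K,T,z); r=cv2.minAreaRect((w*1000).astype(np.float32)); b=cv2.boxPoints(r)
    e=[b[1]-b[0],b[2]-b[1]];e=max(e,key=np.linalg.norm)
    print(name,"ctr mm",np.round(r[0],1),"size",np.round(r[1],1),"long ang deg",round(np.degrees(np.arctan2(e[1],e[0])),1))
wood=(V>178)&(H<25)&(S<130)
rect(wood,(195,168,228,194),.034,"small");rect(wood,(325,160,362,186),.03,"med");rect(wood,(258,188,300,214),.04,"large")
tr=(H>=22)&(H<=34)&(V>150)&(S<120)&(S>40)
fl=((V>160)&(H>=21)&(S<120)).astype(bool)
rect(fl,(183,205,240,265),.004,"t2 floor");
M=cv2.morphologyEx(fl.astype(np.uint8),cv2.MORPH_CLOSE,np.ones((25,25))).astype(bool)
rect(M,(183,205,240,258),.004,"t2 f+");rect(M,(312,205,382,257),.004,"t3 f+")
dk=(V<105)
rect(dk,(235,168,276,190),.015,"ca");rect(dk,(280,166,322,188),.015,"cb")
y=(S>150)&(V>110)&(H>18)&(H<35)
rect(y,(262,218,292,242),.05,"tape yellow")
```

```text
small ctr mm [654.9 259.4] size [71.9 46.8] long ang deg 84.2
med ctr mm [ 661.2 -256. ] size [45.  98.7] long ang deg -76.8
large ctr mm [555.5  -0.7] size [ 51.  115.2] long ang deg -88.9
t2 floor ctr mm [442.5 260.9] size [141.9 166.1] long ang deg -10.7
t2 f+ ctr mm [442.7 260.9] size [141.9 165.7] long ang deg -10.7
t3 f+ ctr mm [ 422.4 -256. ] size [219.3 171.2] long ang deg 85.7
ca ctr mm [652.2  91. ] size [ 39.1 132.2] long ang deg -79.4
cb ctr mm [652.8 -88.5] size [ 43.2 133.9] long ang deg -81.2
tape yellow ctr mm [445.7   7.3] size [68.3 34. ] long ang deg 77.0
```

```bash
cat > plan.py <<'E'
import sys
from h import *
x,y,z,psi=map(float,sys.argv[1:5]); W=tcp()
cur=np.degrees(np.arctan2(W[1,1],W[0,1])); a=np.radians(psi)
ty=np.array([np.cos(a),np.sin(a)]); tx=np.array([-np.sin(a),np.cos(a)])
if W[0,0]*-np.sin(np.radians(cur))+W[1,0]*np.cos(np.radians(cur))<0: tx=-tx
d=np.array([x,y])-W[:2,3]
s=readout.get_state()
print("t %.1f pos %s psi %.1f tilt %.3f | turn %.3f then dx %.4f dy %.4f dz %.4f"%(s["clock"],W[:3,3].round(4),cur,np.arccos(-W[2,2]),np.radians(cur-psi),d@tx,d@ty,W[2,3]-z), "q1-psi",round(np.degrees(np.arctan2(y,x))-psi))
E
python3 plan.py .652 .085 .2 10.6
```

```text
t 0.2 pos [0.1697 0.5491 0.2529] psi 72.8 tilt 0.001 | turn 1.086 then dx -0.5449 dy 0.3887 dz 0.0529 q1-psi -3
```

```bash
echo '[[0,0,0,0.1207],[0,0,0,0.1207],[0,0,0,0.1207],[0,0,0,0.1207],[0,0,0,0.1207]]' > m.json && python3 -m handwheel m.json .085 40 >/dev/null; echo '[[0,0,0,0.1207],[0,0,0,0.1207],[0,0,0,0.1207],[0,0,0,0.1207]]' > m.json && python3 -m handwheel m.json ; echo '[[-0.032,0.0229,0,0],[-0.032,0.0229,0,0],[-0.032,0.0229,0,0],[-0.032,0.0229,0,0],[-0.032,0.0229,0,0]]' > m.json && python3 -m handwheel m.json; echo '[[-0.032,0.0229,0,0],[-0.032,0.0229,0,0],[-0.032,0.0229,0,0],[-0.032,0.0229,0,0],[-0.032,0.0229,0,0]]' > m.json && python3 -m handwheel m.json; echo '[[-0.032,0.0229,0,0],[-0.032,0.0229,0,0],[-0.032,0.0229,0,0],[-0.032,0.0229,0,0],[-0.032,0.0229,0,0]]' > m.json && python3 -m handwheel m.json; python3 plan.py .652 .085 .2 10.6
python3 - <<'E'
from h import *
im,K,T=grab("wrist");cv2.imwrite("pics/w1.png",im[:,:,::-1]);print(K.round(1).tolist(),T.round(3).tolist());print(proj([[.652,.085,.015],[.555,0,.04],[.655,.259,.034]],K,T).round(0))
E
```

```text
clock: 1.0
position: [0.1698, 0.5493, 0.2532]
ee_rot: [0.0, 0.641, 0.767, -0.0]
contact_force: [-0.5, -0.8, 0.2]
width: 0.085
gripper_force: 0.0
clock: 1.42
position: [0.3126, 0.4118, 0.2533]
ee_rot: [0.0, 0.639, 0.77, 0.0]
contact_force: [0.9, -0.2, -0.4]
width: 0.0847
gripper_force: 0.0
clock: 1.83
position: [0.4547, 0.2753, 0.2534]
ee_rot: [-0.0, 0.639, 0.769, 0.0]
contact_force: [0.6, -0.3, 0.1]
width: 0.085
gripper_force: 0.0
clock: 2.25
position: [0.5967, 0.1389, 0.2532]
ee_rot: [-0.0, 0.639, 0.769, 0.0]
contact_force: [1.3, 1.0, -0.1]
width: 0.0851
gripper_force: 0.0
t 2.2 pos [0.5967 0.1389 0.2532] psi 10.6 tilt 0.000 | turn -0.001 then dx -0.0632 dy 0.0444 dz 0.0532 q1-psi -3
[[336.9, 0.0, 323.3], [0.0, 336.9, 192.4], [0.0, 0.0, 1.0]] [[0.983, 0.176, 0.051, 0.583], [0.183, -0.945, -0.272, 0.208], [0.0, 0.277, -0.961, 0.374], [0.0, 0.0, 0.0, 1.0]]
[[363. 218.]
 [264. 281.]
 [408.  54.]]
```

View pics/w1.png

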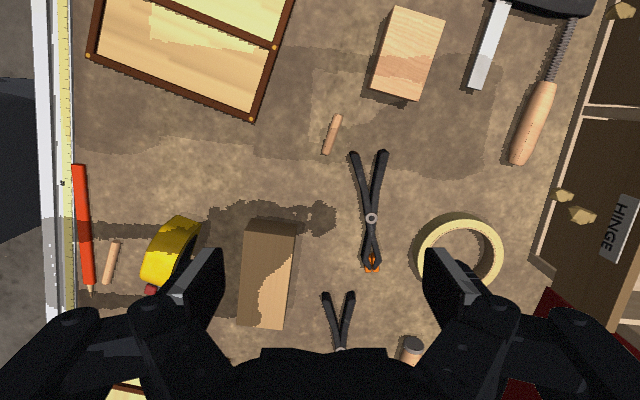

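Wrist view: clamp A runs from its handle ends at (352,152) and (384,152) to its tip at (371,270), with the band at (371,218). The small block is at (407,55).

```bash
python3 - <<'E'
from h import *
W=tcp();d=optics.get_image("wrist");K=d["camera_matrix"];T=W@d["hand_eye"]
p=ray([(371,218),(352,152),(384,152),(371,271)],K,T,.015)
m=(p[1]+p[2])/2;print(p.round(4),"mid",((m+p[3])/2).round(4),"len",np.linalg.norm(m-p[3]),"ang",np.degrees(np.arctan2(*(m-p[3])[::-1])))
b=ray([(395,7),(445,17),(417,100),(371,88)],K,T,.034);print(b.round(4),b.mean(0))
E
python3 plan.py .652 .085 .1 10.6
```

```text
[[0.6689 0.0789]
 [0.6324 0.149 ]
 [0.6662 0.1551]
 [0.6837 0.0131]] mid [0.6665 0.0826] len 0.14312944511900097 ang 103.89751508303671
[[0.6416 0.288 ]
 [0.6884 0.2883]
 [0.682  0.213 ]
 [0.6355 0.2159]] [0.66188972 0.25129725]
t 2.4 pos [0.6    0.136  0.2524] psi 10.3 tilt 0.004 | turn -0.006 then dx -0.0597 dy 0.0417 dz 0.1524 q1-psi -3
```

```bash
python3 plan.py .659 .084 .16 13; echo '[[0,0,0.023,-0.01],[0,0,0.023,-0.02],[-0.025,0.023,0.023,-0.01],[-0.025,0.023,0.023,0],[0,0,0,0]]' > m.json && python3 -m handwheel m.json; python3 plan.py .659 .084 .16 13
python3 - <<'E'
from h import *
im,K,T=grab("wrist");cv2.imwrite("pics/w2.png",im[:,:,::-1]);np.savez("w2.npz",K=K,T=T);print(proj([[.663,.085,.015]],K,T).round(0));print(tcp()[:3,3])
E
```

```text
t 2.4 pos [0.6    0.136  0.2524] psi 10.3 tilt 0.004 | turn -0.048 then dx -0.0639 dy 0.0458 dz 0.0924 q1-psi -6
clock: 2.77
position: [0.6532, 0.0987, 0.1555]
ee_rot: [-0.001, 0.624, 0.781, -0.002]
contact_force: [-0.1, -0.3, 0.7]
width: 0.0846
gripper_force: 0.0
t 2.8 pos [0.6532 0.0987 0.1555] psi 12.8 tilt 0.005 | turn -0.004 then dx -0.0156 dy 0.0023 dz -0.0045 q1-psi -6
[[333. 205.]]
[0.65144887 0.100412   0.15747313]
```

View pics/w2.png

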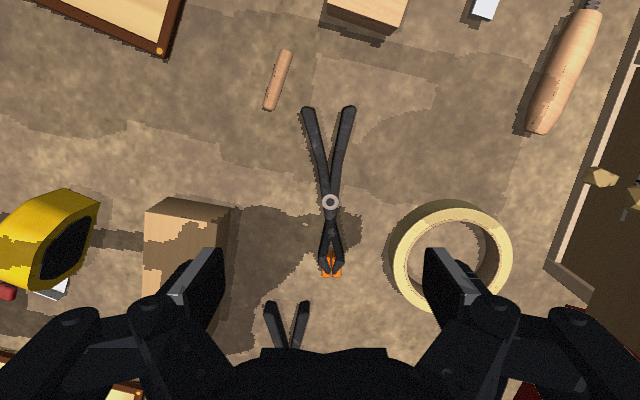

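Clamp A here: handles at (308,108) and (349,108), ring at (330,202), tip at (331,276).

```bash
python3 - <<'E'
from h import *
z=np.load("w2.npz");K,T=z["K"],z["T"]
for h in(.01,.02):
    p=ray([(330,202),(308,108),(349,108),(331,276)],K,T,h)
    m=(p[1]+p[2])/2;print(p[0].round(4),"mid",((m+p[3])/2).round(4),"len",np.linalg.norm(m-p[3]),"ang",np.degrees(np.arctan2(*(m-p[3])[::-1])))
E
python3 plan.py .66 .086 .03 13
```

```text
[0.6608 0.0852] mid [0.6599 0.0885] len 0.14467482725946254 ang 103.8552829417474
[0.6599 0.0883] mid [0.6591 0.0915] len 0.13924273883624105 ang 103.85528294174743
t 2.8 pos [0.6514 0.1004 0.1575] psi 12.8 tilt 0.006 | turn -0.004 then dx -0.0160 dy 0.0051 dz 0.1275 q1-psi -6
```

```bash
echo '[[-0.0045,0.002,0.03,0],[-0.0045,0.002,0.03,0],[-0.0045,0.0017,0.03,-0.01],[0,0,0.025,0],[0,0,0.015,0]]' > m.json && python3 -m handwheel m.json; echo '[[0,0,0,0],[0,0,0,0],[0,0,0,0],[0,0,0,0],[0,0,0,0]]' > m.json && python3 -m handwheel m.json 0 40;  echo '[[0,0,0,0],[0,0,0,0],[0,0,0,0],[0,0,0,0],[0,0,0,0]]' > m.json && python3 -m handwheel m.json; python3 plan.py .44 .26 .1 79
```

```text
clock: 3.23
position: [0.6578, 0.0908, 0.0292]
ee_rot: [-0.002, 0.619, 0.785, -0.001]
contact_force: [0.0, 0.0, -0.9]
width: 0.0851
gripper_force: 0.0
clock: 3.65
position: [0.6611, 0.0904, 0.0338]
ee_rot: [0.001, 0.619, 0.785, 0.001]
contact_force: [-1.4, 0.7, 2.8]
width: 0.0304
gripper_force: 39.2
clock: 4.07
position: [0.6611, 0.0904, 0.0338]
ee_rot: [0.001, 0.62, 0.785, 0.001]
contact_force: [-0.7, 0.5, 6.4]
width: 0.0304
gripper_force: 39.4
t 4.1 pos [0.6611 0.0904 0.0338] psi 13.4 tilt 0.004 | turn -1.144 then dx 0.2494 dy 0.1243 dz -0.0662 q1-psi -48
```

The fingertips seem to reach the bench: 6 N upward and TCP at 34 mm, so they stand about 33 mm ahead when closed this far. I'll regrip higher so they clear the bay lips.

```bash
echo '[[0,0,0,0],[0,0,0,0],[0,0,-0.007,0],[0,0,-0.007,0],[0,0,0,0]]' > m.json && python3 -m handwheel m.json .045 40;  echo '[[0,0,0,0],[0,0,0,0],[0,0,0,0],[0,0,0,0],[0,0,0,0]]' > m.json && python3 -m handwheel m.json 0 40; echo '[[0,0,-0.02,0],[0,0,-0.03,0],[0,0,-0.03,0],[0,0,0,0],[0,0,0,0]]' > m.json && python3 -m handwheel m.json; python3 plan.py .44 .26 .1 79
python3 - <<'E'
from h import *
im,K,T=grab("side");cv2.imwrite("pics/s2.png",cv2.resize(im[180:320,240:420],None,fx=4,fy=4,interpolation=cv2.INTER_CUBIC)[:,:,::-1])
E
```

```text
clock: 4.48
position: [0.6612, 0.09, 0.0472]
ee_rot: [0.001, 0.619, 0.785, 0.001]
contact_force: [0.3, 0.5, -0.0]
width: 0.045
gripper_force: 0.0
clock: 4.9
position: [0.6598, 0.09, 0.045]
ee_rot: [-0.0, 0.619, 0.785, -0.0]
contact_force: [0.3, -0.4, -0.9]
width: -0.0
gripper_force: 0.0
clock: 5.32
position: [0.6614, 0.09, 0.1275]
ee_rot: [0.002, 0.619, 0.785, 0.002]
contact_force: [-0.3, -0.8, 0.0]
width: -0.0004
gripper_force: 0.0
t 5.3 pos [0.6614 0.09   0.1275] psi 13.4 tilt 0.005 | turn -1.144 then dx 0.2498 dy 0.1246 dz 0.0275 q1-psi -48
```

View pics/s2.png

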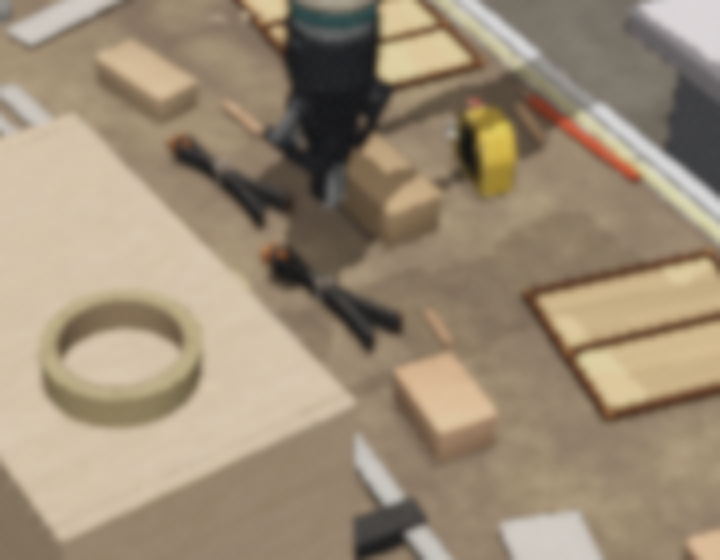

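The side view shows clamp A still on the bench, ring at about (322,285), with the gripper closed empty above it. So the tips are 22 mm ahead when shut, and the regrip was too high. Going down to TCP z of about 28 mm.

```bash
echo '[[0,0,0,0],[0,0,0.02,0],[0,0,0.025,0],[0,0,0.028,0],[0,0,0.026,0]]' > m.json && python3 -m handwheel m.json .06 40;  echo '[[0,0,0,0],[0,0,0,0],[0,0,0,0]]' > m.json && python3 -m handwheel m.json -; echo '[[0,0,0,0],[0,0,0,0],[0,0,0,0],[0,0,0,0],[0,0,0,0]]' > m.json && python3 -m handwheel m.json 0 40; echo '[[0,0,-0.02,0],[0,0,-0.03,0],[0,0,-0.03,0],[0,0,0,0],[0,0,0,0]]' > m.json && python3 -m handwheel m.json; python3 plan.py .44 .26 .1 79
```

```text
clock: 5.78
position: [0.6586, 0.0899, 0.0235]
ee_rot: [-0.001, 0.619, 0.785, -0.001]
contact_force: [-0.5, -0.3, -0.0]
width: 0.0592
gripper_force: 0.0
clock: 6.03
position: [0.6604, 0.09, 0.0265]
ee_rot: [0.0, 0.619, 0.785, 0.0]
contact_force: [-0.1, -0.5, 0.1]
width: 0.0601
gripper_force: 0.0
clock: 6.45
position: [0.6614, 0.0901, 0.0284]
ee_rot: [0.001, 0.619, 0.785, 0.001]
contact_force: [0.5, -0.1, 6.2]
width: 0.0312
gripper_force: 39.9
clock: 6.87
position: [0.6613, 0.0901, 0.1088]
ee_rot: [0.002, 0.619, 0.785, 0.002]
contact_force: [-0.5, 0.3, -0.9]
width: 0.031
gripper_force: 40.0
t 6.9 pos [0.6613 0.0901 0.1088] psi 13.5 tilt 0.005 | turn -1.144 then dx 0.2497 dy 0.1246 dz 0.0088 q1-psi -48
```

```bash
echo '[[0,0,-0.02,-0.115],[0,0,-0.02,-0.115],[0,0,-0.02,-0.115],[0,0,-0.02,-0.115],[0,0,-0.02,-0.115]]' > m.json && python3 -m handwheel m.json >/dev/null; echo '[[0,0,0,-0.115],[0,0,0,-0.115],[0,0,0,-0.115],[0,0,0,-0.115],[0,0,0,-0.115]]' > m.json && python3 -m handwheel m.json>/dev/null; python3 plan.py .4496 .2977 .2 79.3
```

```text
t 7.7 pos [0.6588 0.0899 0.2042] psi 79.7 tilt 0.004 | turn 0.006 then dx 0.2442 dy 0.1653 dz 0.0042 q1-psi -46
```

```bash
echo '[[0.03,0.02,0,0],[0.03,0.02,0,0],[0.03,0.02,0,0],[0.03,0.02,0,0],[0.03,0.02,0,0]]' > m.json && python3 -m handwheel m.json >/dev/null; echo '[[0.03,0.02,0,0],[0.03,0.02,0,0],[0.02,0.0,0,0],[0,0,0,0],[0,0,0,0]]' > m.json && python3 -m handwheel m.json;echo '[[0,0,0,0],[0,0,0,0],[0,0,0,0]]' > m.json && python3 -m handwheel m.json; python3 plan.py .4496 .2977 .2 79.3
python3 - <<'E'
from h import *
im,K,T=grab("wrist");cv2.imwrite("pics/w3.png",im[:,:,::-1]);np.savez("w3.npz",K=K,T=T)
a=np.radians(-10.7);X=np.array([np.cos(a),np.sin(a)]);Y=np.array([-X[1],X[0]])
print(proj([[*(np.array([.4426,.2609])+sx*.09*X+sy*.079*Y),.01] for sx in(-1,1) for sy in (-1,1)],K,T).round(0))
E
```

```text
clock: 8.53
position: [0.4581, 0.2701, 0.2051]
ee_rot: [-0.001, 0.092, 0.996, -0.001]
contact_force: [0.6, -0.4, -0.9]
width: 0.031
gripper_force: 40.0
clock: 8.78
position: [0.4608, 0.2695, 0.2059]
ee_rot: [-0.0, 0.094, 0.996, -0.0]
contact_force: [0.1, 0.6, -0.9]
width: 0.0306
gripper_force: 40.0
t 8.8 pos [0.4608 0.2695 0.2059] psi 79.3 tilt 0.000 | turn -0.001 then dx 0.0163 dy 0.0256 dz 0.0059 q1-psi -46
[[219.  53.]
 [400.  53.]
 [235. 242.]
 [389. 242.]]
```

View pics/w3.png

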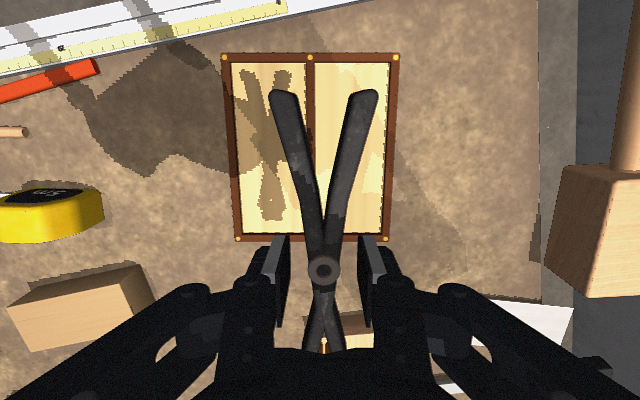

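The tray corners, seen at (222,54), (399,54), (233,242) and (390,242), match the prediction. The clamp is held straight. Placing it in the left bay.

```bash
echo '[[0.009,0.013,0.02,0],[0.0075,0.0125,0.035,0],[0,0,0.035,0],[0,0,0.03,0],[0,0,0.02,0]]' > m.json && python3 -m handwheel m.json ; echo '[[0,0,0.015,0],[0,0,0.01,0],[0,0,0.007,0],[0,0,0,0],[0,0,0,0]]' > m.json && python3 -m handwheel m.json; python3 plan.py .4496 .2977 .033 79.3; echo '[[0,0,0,0],[0,0,0,0],[0,0,0,0]]' > m.json && python3 -m handwheel m.json .045; echo '[[0,0,-0.02,0],[0,0,-0.04,0],[0,0,-0.04,0],[0,0,-0.04,0],[0,0,0,0]]' > m.json && python3 -m handwheel m.json;  python3 plan.py .449 .02 .15 -13
```

```text
clock: 9.25
position: [0.4474, 0.2973, 0.0634]
ee_rot: [-0.002, 0.093, 0.996, -0.001]
contact_force: [-0.2, -0.3, -0.9]
width: 0.0307
gripper_force: 39.9
clock: 9.67
position: [0.4491, 0.2983, 0.0347]
ee_rot: [0.0, 0.093, 0.996, 0.0]
contact_force: [-0.1, -0.3, -0.6]
width: 0.0311
gripper_force: 40.0
t 9.7 pos [0.4491 0.2983 0.0347] psi 79.3 tilt 0.001 | turn 0.000 then dx -0.0006 dy -0.0005 dz 0.0017 q1-psi -46
clock: 9.92
position: [0.449, 0.2985, 0.0353]
ee_rot: [0.001, 0.093, 0.996, 0.001]
contact_force: [-0.2, 0.0, 0.1]
width: 0.0445
gripper_force: 0.0
clock: 10.33
position: [0.4529, 0.3006, 0.1831]
ee_rot: [0.007, 0.093, 0.996, 0.005]
contact_force: [1.3, 0.9, 0.4]
width: 0.0449
gripper_force: 0.0
t 10.3 pos [0.4529 0.3006 0.1831] psi 79.4 tilt 0.017 | turn 1.612 then dx -0.2743 dy 0.0594 dz 0.0331 q1-psi 16
```

```bash
echo '[[0,0,0,0.124],[0,0,0,0.124],[0,0,0,0.124],[0,0,0,0.124],[0,0,0,0.124]]' > m.json && python3 -m handwheel m.json .07 >/dev/null; echo '[[0,0,0,0.124],[0,0,0,0.124],[0,0,0,0.124],[0,0,0,0.124],[0,0,0,0.124]]' > m.json && python3 -m handwheel m.json>/dev/null; echo '[[0,0,0,0.124],[0,0,0,0.124],[0,0,0,0.124],[0,0,0,0],[0,0,0,0]]' > m.json && python3 -m handwheel m.json>/dev/null;echo '[[-0.037,0.008,0,0],[-0.037,0.008,0,0],[-0.037,0.008,0,0],[-0.037,0.008,0,0],[-0.037,0.008,0,0]]' > m.json && python3 -m handwheel m.json >/dev/null; echo '[[-0.037,0.008,0,0],[0,0,0,0],[0,0,0,0],[0,0,0,0],[0,0,0,0]]' > m.json && python3 -m handwheel m.json; python3 plan.py .446 .007 .05 -13
python3 - <<'E'
from h import *
im,K,T=grab("wrist");cv2.imwrite("pics/w4.png",im[:,:,::-1]);np.savez("w4.npz",K=K,T=T)
print(proj([[.446,.007,.064],[.446,.007,.0]],K,T).round(0))
E
```

```text
clock: 12.42
position: [0.4451, 0.0721, 0.1744]
ee_rot: [-0.0, 0.782, 0.623, 0.0]
contact_force: [0.3, 0.6, -0.6]
width: 0.0702
gripper_force: 0.0
t 12.4 pos [0.4451 0.0721 0.1744] psi -12.9 tilt 0.001 | turn 0.002 then dx -0.0632 dy 0.0155 dz 0.1244 q1-psi 14
[[344. 276.]
 [340. 241.]]
```

View pics/w4.png

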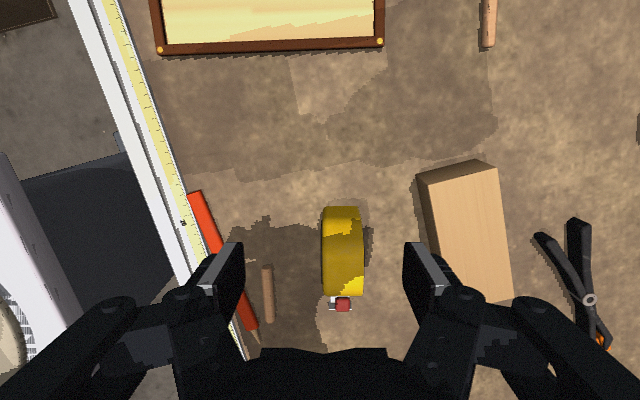

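The tape case spans columns 321-364 and rows 207-297, lined up with the image columns. That matches the predicted column 344.

```bash
python3 - <<'E'
from h import *
z=np.load("w4.npz");K,T=z["K"],z["T"]
print(ray([(343,207)],K,T,0.01),ray([(343,235),(343,297)],K,T,.064),ray([(343,297)],K,T,.05))
E
python3 plan.py .446 .007 .048 -13
```

```text
[[0.45617771 0.04353302]] [[ 0.45240801  0.04051884]
 [ 0.4414808  -0.01086858]] [[ 0.44034163 -0.0200404 ]]
t 12.5 pos [0.4451 0.0723 0.1743] psi -12.9 tilt 0.001 | turn 0.002 then dx -0.0634 dy 0.0156 dz 0.1263 q1-psi 14
```

```bash
echo '[[-0.031,0.009,0,0],[-0.031,0.009,0,0],[0,0,0.03,0],[0,0,0.03,0],[0,0,0.03,0]]' > m.json && python3 -m handwheel m.json >/dev/null; echo '[[0,0,0.02,0],[0,0,0.018,0],[0,0,0,0],[0,0,0,0],[0,0,0,0]]' > m.json && python3 -m handwheel m.json; echo '[[0,0,0,0],[0,0,0,0],[0,0,0,0],[0,0,0,0],[0,0,0,0]]' > m.json && python3 -m handwheel m.json 0 60; echo '[[0,0,-0.02,0],[0,0,-0.04,0],[0,0,-0.03,0],[0,0,0,0],[0,0,0,0]]' > m.json && python3 -m handwheel m.json; python3 plan.py .4356 .2241 .12 79.3
```

```text
clock: 13.3
position: [0.4496, 0.0073, 0.047]
ee_rot: [0.0, 0.782, 0.623, 0.001]
contact_force: [0.1, 0.3, 1.0]
width: 0.07
gripper_force: 0.0
clock: 13.72
position: [0.4485, 0.0069, 0.0472]
ee_rot: [-0.0, 0.783, 0.622, 0.0]
contact_force: [-2.4, 1.2, 6.7]
width: 0.0314
gripper_force: 60.5
clock: 14.13
position: [0.4497, 0.0064, 0.1378]
ee_rot: [0.002, 0.783, 0.622, 0.002]
contact_force: [-0.4, 0.1, -4.1]
width: 0.0315
gripper_force: 61.0
t 14.1 pos [0.4497 0.0064 0.1378] psi -13.0 tilt 0.005 | turn -1.611 then dx 0.0543 dy 0.2113 dz 0.0178 q1-psi -52
```

```bash
echo '[[0,0,0,-0.124],[0,0,0,-0.124],[0,0,0,-0.124],[0,0,0,-0.124],[0,0,0,-0.124]]' > m.json && python3 -m handwheel m.json >/dev/null; echo '[[0,0,0,-0.124],[0,0,0,-0.124],[0,0,0,-0.124],[0,0,0,-0.124],[0,0,0,-0.124]]' > m.json && python3 -m handwheel m.json>/dev/null; echo '[[0,0,0,-0.124],[0,0,0,-0.124],[0,0,0,-0.124],[0,0,0,0],[0,0,0,0]]' > m.json && python3 -m handwheel m.json; python3 plan.py .4209 .2269 .0525 79.3
```

```text
clock: 15.38
position: [0.4474, 0.0068, 0.1348]
ee_rot: [-0.002, 0.095, 0.996, 0.0]
contact_force: [-0.1, -0.2, -3.8]
width: 0.0314
gripper_force: 60.7
t 15.4 pos [0.4474 0.0068 0.1348] psi 79.1 tilt 0.004 | turn -0.003 then dx 0.0669 dy 0.2114 dz 0.0823 q1-psi -51
```

```bash
echo '[[0.011,0.035,0,0],[0.011,0.035,0,0],[0.011,0.035,0,0],[0.011,0.035,0,0],[0.011,0.035,0,0]]' > m.json && python3 -m handwheel m.json >/dev/null; echo '[[0.011,0.035,0,0],[0,0,0,0],[0,0,0,0],[0,0,0,0],[0,0,0,0]]' > m.json && python3 -m handwheel m.json; python3 plan.py .4209 .2269 .0525 79.3
python3 - <<'E'
from h import *
im,K,T=grab("wrist");cv2.imwrite("pics/w5.png",im[:,:,::-1])
E
```

```text
clock: 16.22
position: [0.4224, 0.2242, 0.1358]
ee_rot: [-0.001, 0.094, 0.996, -0.001]
contact_force: [-0.5, -0.5, -3.0]
width: 0.0316
gripper_force: 61.5
t 16.2 pos [0.4224 0.2242 0.1358] psi 79.2 tilt 0.002 | turn -0.001 then dx 0.0019 dy 0.0024 dz 0.0833 q1-psi -51
```

View pics/w5.png

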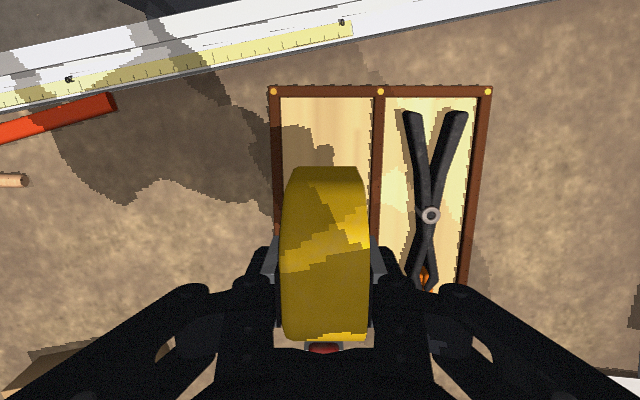

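Clamp A lies in the right-hand bay in this view (ring at (431,215)), and the tape is over the left one. Lowering.

```bash
echo '[[0.001,0.001,0.02,0],[0.001,0.001,0.025,0],[0,0,0.02,0],[0,0,0.012,0],[0,0,0.006,0]]' > m.json && python3 -m handwheel m.json >/dev/null; echo '[[0,0,0.001,0],[0,0,0,0],[0,0,0,0],[0,0,0,0]]' > m.json && python3 -m handwheel m.json; echo '[[0,0,0,0],[0,0,0,0],[0,0,0,0]]' > m.json && python3 -m handwheel m.json .045; echo '[[0,0,-0.02,0],[0,0,-0.04,0],[0,0,-0.04,0],[0,0,-0.04,0],[0,0,0,0]]' > m.json && python3 -m handwheel m.json;  python3 plan.py .657 .257 .2 -5.8
```

```text
clock: 17.02
position: [0.4219, 0.2276, 0.0531]
ee_rot: [0.001, 0.093, 0.996, 0.0]
contact_force: [0.1, 0.6, -2.9]
width: 0.0312
gripper_force: 61.8
clock: 17.27
position: [0.4217, 0.2279, 0.053]
ee_rot: [0.001, 0.093, 0.996, 0.0]
contact_force: [-0.1, -0.6, 1.1]
width: 0.0453
gripper_force: 0.0
clock: 17.68
position: [0.4257, 0.2295, 0.2003]
ee_rot: [0.007, 0.093, 0.996, 0.004]
contact_force: [0.9, 0.5, 0.0]
width: 0.0452
gripper_force: 0.0
t 17.7 pos [0.4257 0.2295 0.2003] psi 79.4 tilt 0.017 | turn 1.486 then dx 0.0507 dy 0.2273 dz 0.0003 q1-psi 27
```

```bash
echo '[[0,0,0,0.123],[0,0,0,0.123],[0,0,0,0.123],[0,0,0,0.123],[0,0,0,0.123]]' > m.json && python3 -m handwheel m.json .085 >/dev/null; echo '[[0,0,0,0.123],[0,0,0,0.123],[0,0,0,0.123],[0,0,0,0.123],[0,0,0,0.123]]' > m.json && python3 -m handwheel m.json>/dev/null; echo '[[0,0,0,0.123],[0,0,0,0.123],[0.016,0.039,0,0],[0.016,0.039,0,0],[0.016,0.039,0,0]]' > m.json && python3 -m handwheel m.json>/dev/null; echo '[[0.016,0.039,0,0],[0.016,0.039,0,0],[0.012,0.036,0,0],[0,0,0,0],[0,0,0,0]]' > m.json && python3 -m handwheel m.json; echo '[[0,0,0,0],[0,0,0,0]]' > m.json && python3 -m handwheel m.json; python3 plan.py .657 .257 .036 -5
python3 - <<'E'
from h import *
im,K,T=grab("wrist");cv2.imwrite("pics/w6.png",im[:,:,::-1]);np.savez("w6.npz",K=K,T=T)
g=cv2.cvtColor(im,cv2.COLOR_RGB2HSV)
x,y=proj([[.657,.257,.034]],K,T)[0].astype(int);print(x,y,g[y,x])
E
```

```text
clock: 19.35
position: [0.6587, 0.2976, 0.1904]
ee_rot: [-0.0, 0.739, 0.674, -0.001]
contact_force: [-0.6, -0.6, -0.8]
width: 0.0849
gripper_force: 0.0
clock: 19.52
position: [0.6559, 0.2972, 0.1925]
ee_rot: [-0.0, 0.739, 0.674, -0.0]
contact_force: [-0.6, 0.1, 0.1]
width: 0.0852
gripper_force: 0.0
t 19.5 pos [0.6559 0.2972 0.1925] psi -5.2 tilt 0.001 | turn -0.004 then dx -0.0400 dy 0.0047 dz 0.1565 q1-psi 26
329 224 [ 13 113 227]
```

View pics/w6.png

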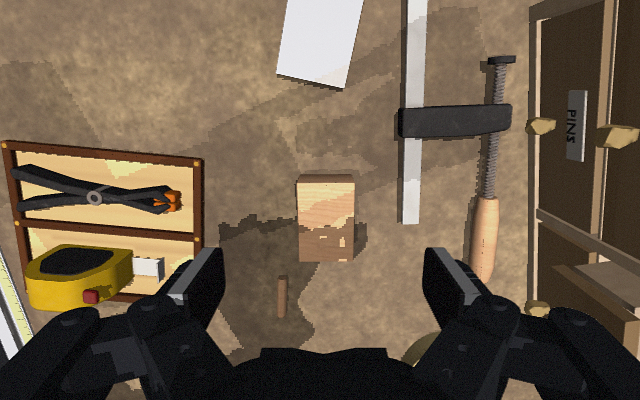

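The small block's top face spans (297,182)-(353,261), centre (326,221), within 3 px of the prediction. Tape and clamp A both sit in the two-bay tray.

```bash
echo '[[-0.019,0.001,0.01,0],[-0.018,0.001,0.02,0],[0,0,0.035,0],[0,0,0.035,0],[0,0,0.03,0]]' > m.json && python3 -m handwheel m.json >/dev/null; echo '[[0,0,0.02,0],[0,0,0.008,0],[0,0,0,0],[0,0,0,0],[0,0,0,0]]' > m.json && python3 -m handwheel m.json; echo '[[0,0,0,0],[0,0,0,0],[0,0,0,0],[0,0,0,0]]' > m.json && python3 -m handwheel m.json 0 50; echo '[[0,0,-0.03,0],[0,0,-0.04,0],[0,0,-0.04,0],[0,0,-0.02,0],[0,0,0,0]]' > m.json && python3 -m handwheel m.json; echo '[[0,0,0,0.12],[0,0,0,0.12],[0,0,0,0.12],[0,0,0,0.12],[0,0,0,0.12]]' > m.json && python3 -m handwheel m.json>/dev/null; echo '[[0,0,0,0.12],[0,0,0,0.12],[0,0,0,0.12],[0,0,0,0.12],[0,0,0,0.12]]' > m.json && python3 -m handwheel m.json>/dev/null;echo '[[0,0,0,0.12],[0,0,0,0.12],[0,0,0,0.12],[0,0,0,0],[0,0,0,0]]' > m.json && python3 -m handwheel m.json;python3 plan.py .4224 -.256 .17 -94.3
```

```text
clock: 20.4
position: [0.657, 0.2609, 0.0368]
ee_rot: [0.001, 0.739, 0.674, 0.002]
contact_force: [-0.0, 0.1, -0.9]
width: 0.085
gripper_force: 0.0
clock: 20.73
position: [0.6566, 0.2607, 0.0358]
ee_rot: [0.0, 0.739, 0.674, 0.001]
contact_force: [-1.0, -0.0, 6.6]
width: 0.0492
gripper_force: 54.7
clock: 21.15
position: [0.6591, 0.2614, 0.1714]
ee_rot: [0.003, 0.739, 0.674, 0.006]
contact_force: [0.9, -0.1, -0.5]
width: 0.0489
gripper_force: 53.7
clock: 22.4
position: [0.6552, 0.2602, 0.163]
ee_rot: [0.0, 0.999, -0.039, -0.001]
contact_force: [0.4, 0.2, 0.2]
width: 0.0488
gripper_force: 53.6
t 22.4 pos [0.6552 0.2602 0.163 ] psi -94.4 tilt 0.002 | turn -0.002 then dx -0.1935 dy 0.5322 dz -0.0070 q1-psi 63
```

```bash
echo '[[-0.0149,0.0352,0,0],[-0.0149,0.0352,0,0],[-0.0149,0.0352,0,0],[-0.0149,0.0352,0,0],[-0.0149,0.0352,0,0]]' > m.json && python3 -m handwheel m.json >/dev/null;echo '[[-0.0149,0.0352,0,0],[-0.0149,0.0352,0,0],[-0.0149,0.0352,0,0],[-0.0149,0.0352,0,0],[-0.0149,0.0352,0,0]]' > m.json && python3 -m handwheel m.json >/dev/null;echo '[[-0.0149,0.0352,0,0],[-0.0149,0.0352,0,0],[-0.0149,0.0352,0,0],[0,0,0,0],[0,0,0,0]]' > m.json && python3 -m handwheel m.json ;echo '[[0,0,0,0],[0,0,0,0],[0,0,0,0]]' > m.json && python3 -m handwheel m.json;python3 plan.py .428 -.1812 .04 -94.3
python3 - <<'E'
from h import *
im,K,T=grab("wrist");cv2.imwrite("pics/w7.png",im[:,:,::-1]);np.savez("w7.npz",K=K,T=T)
a=np.radians(-4.3);X=np.array([np.cos(a),np.sin(a)]);Y=np.array([-X[1],X[0]])
print(proj([[*(np.array([.4224,-.256])+sx*.09*X+sy*.1165*Y),.01] for sx in(-1,1) for sy in (-1,1)],K,T).round(0))
E
```

```text
clock: 23.65
position: [0.425, -0.1817, 0.1642]
ee_rot: [-0.0, 0.999, -0.041, -0.0]
contact_force: [0.8, 0.5, -1.3]
width: 0.0486
gripper_force: 53.6
clock: 23.9
position: [0.4264, -0.1789, 0.1641]
ee_rot: [-0.0, 0.999, -0.039, -0.0]
contact_force: [0.1, 0.7, -0.4]
width: 0.0488
gripper_force: 53.7
t 23.9 pos [ 0.4264 -0.1789  0.1641] psi -94.5 tilt 0.001 | turn -0.003 then dx 0.0018 dy 0.0021 dz 0.1241 q1-psi 71
[[536. 275.]
 [281. 275.]
 [576.  65.]
 [272.  66.]]
```

View pics/w7.png

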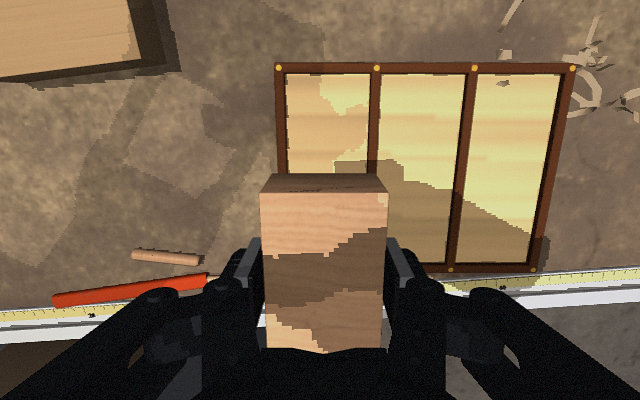

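The tray corners, at (276,66), (576,66) and (537,272), are within 3-4 px of the prediction. Placing the small block in the left bay as seen here (tray y = +75).

```bash
echo '[[0.002,0.002,0.02,0],[0.001,0.0015,0.035,0],[0,0,0.03,0],[0,0,0.02,0],[0,0,0.01,0]]' > m.json && python3 -m handwheel m.json >/dev/null; echo '[[0,0,0.008,0],[0,0,0,0],[0,0,0,0],[0,0,0,0]]' > m.json && python3 -m handwheel m.json; echo '[[0,0,0,0],[0,0,0,0],[0,0,0,0]]' > m.json && python3 -m handwheel m.json .062; echo '[[0,0,-0.02,0],[0,0,-0.04,0],[0,0,-0.04,0],[0,0,-0.04,0],[0,0,0,0]]' > m.json && python3 -m handwheel m.json;  python3 plan.py .657 -.2 .2 13.2
```

```text
clock: 24.7
position: [0.4294, -0.1838, 0.0417]
ee_rot: [0.0, 0.999, -0.04, 0.001]
contact_force: [0.0, -0.4, -0.9]
width: 0.0488
gripper_force: 54.4
clock: 24.95
position: [0.4289, -0.184, 0.0418]
ee_rot: [0.0, 0.999, -0.04, 0.001]
contact_force: [0.5, 0.1, -0.1]
width: 0.0619
gripper_force: 0.0
clock: 25.37
position: [0.4328, -0.1865, 0.189]
ee_rot: [0.004, 0.999, -0.04, 0.007]
contact_force: [1.3, -0.8, 0.5]
width: 0.0619
gripper_force: 0.0
t 25.4 pos [ 0.4328 -0.1865  0.189 ] psi -94.6 tilt 0.016 | turn -1.882 then dx -0.0644 dy 0.2152 dz -0.0110 q1-psi -30
```

```bash
echo '[[0,0,0,-0.12],[0,0,0,-0.12],[0,0,0,-0.12],[0,0,0,-0.12],[0,0,0,-0.12]]' > m.json && python3 -m handwheel m.json .085 >/dev/null;echo '[[0,0,0,-0.12],[0,0,0,-0.12],[0,0,0,-0.12],[0,0,0,-0.12],[0,0,0,-0.12]]' > m.json && python3 -m handwheel m.json>/dev/null;echo '[[0,0,0,-0.12],[0,0,0,-0.12],[0,0,0,-0.12],[0,0,0,-0.12],[0,0,0,-0.12]]' > m.json && python3 -m handwheel m.json>/dev/null; echo '[[0,0,0,-0.08],[-0.011,0.0355,0,0],[-0.011,0.0355,0,0],[-0.011,0.0355,0,0],[-0.011,0.0355,0,0]]' > m.json && python3 -m handwheel m.json>/dev/null;  echo '[[-0.011,0.0355,0,0],[-0.011,0.0355,0,0],[0,0,0,0],[0,0,0,0],[0,0,0,0]]' > m.json && python3 -m handwheel m.json; python3 plan.py .661 -.256 .034 13.2
python3 - <<'E'
from h import *
im,K,T=grab("wrist");cv2.imwrite("pics/w8.png",im[:,:,::-1]);np.savez("w8.npz",K=K,T=T)
print(proj([[.661,-.256,.03]],K,T))
E
```

```text
clock: 27.45
position: [0.6501, -0.1997, 0.1807]
ee_rot: [-0.001, 0.622, 0.783, -0.0]
contact_force: [-0.8, -0.9, 0.3]
width: 0.085
gripper_force: 0.0
t 27.4 pos [ 0.6501 -0.1997  0.1807] psi 13.1 tilt 0.002 | turn -0.002 then dx -0.0573 dy -0.0023 dz 0.1467 q1-psi -34
[[321.64729306 246.72632826]]
```

View pics/w8.png

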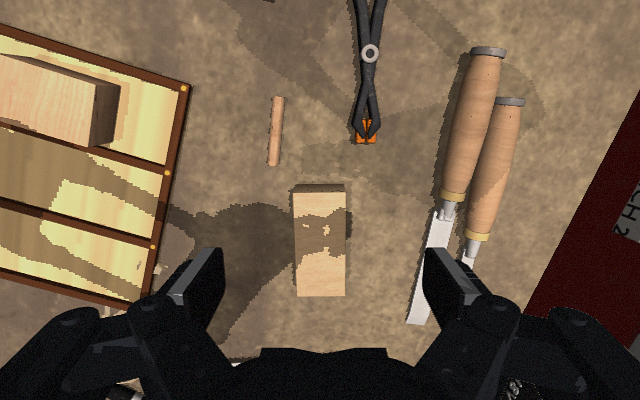

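The medium block's top face is (293,192)-(346,296), centre (320,242), about 3 mm from the prediction. The small block sits in the tray's near bay at upper left. The clamp B ring is at (370,53).

```bash
echo '[[-0.027,-0.0015,0.01,0],[-0.027,-0.0015,0.02,0],[0,0,0.035,0],[0,0,0.035,0],[0,0,0.025,0]]' > m.json && python3 -m handwheel m.json >/dev/null; echo '[[0,0,0.016,0],[0,0,0.009,0],[0,0,0,0],[0,0,0,0],[0,0,0,0]]' > m.json && python3 -m handwheel m.json; echo '[[0,0,0,0],[0,0,0,0],[0,0,0,0],[0,0,0,0]]' > m.json && python3 -m handwheel m.json 0 50; echo '[[0,0,-0.03,0],[0,0,-0.04,0],[0,0,-0.04,0],[0,0,-0.02,0],[0,0,0,0]]' > m.json && python3 -m handwheel m.json; echo '[[0,0,0,-0.115],[0,0,0,-0.115],[0,0,0,-0.115],[0,0,0,-0.115],[0,0,0,-0.115]]' > m.json && python3 -m handwheel m.json>/dev/null; echo '[[0,0,0,-0.115],[0,0,0,-0.115],[0,0,0,-0.115],[0,0,0,-0.115],[0,0,0,-0.115]]' > m.json && python3 -m handwheel m.json>/dev/null;echo '[[0,0,0,-0.115],[0,0,0,0],[0,0,0,0],[0,0,0,0]]' > m.json && python3 -m handwheel m.json;python3 plan.py .4175 -.3325 .17 85.7
```

```text
clock: 28.33
position: [0.6611, -0.2537, 0.0334]
ee_rot: [0.002, 0.622, 0.783, 0.0]
contact_force: [0.1, 0.6, 0.3]
width: 0.085
gripper_force: 0.0
clock: 28.67
position: [0.661, -0.2534, 0.0326]
ee_rot: [0.001, 0.622, 0.783, 0.0]
contact_force: [0.1, 0.0, 0.2]
width: 0.0439
gripper_force: 53.3
clock: 29.08
position: [0.6635, -0.2546, 0.1683]
ee_rot: [0.006, 0.622, 0.783, 0.001]
contact_force: [0.4, -0.2, -0.3]
width: 0.0437
gripper_force: 53.4
clock: 30.25
position: [0.66, -0.2529, 0.1604]
ee_rot: [-0.001, 0.04, 0.999, 0.0]
contact_force: [-1.0, 0.0, -1.7]
width: 0.0435
gripper_force: 53.4
t 30.2 pos [ 0.66   -0.2529  0.1604] psi 85.4 tilt 0.001 | turn -0.004 then dx 0.2359 dy -0.0975 dz -0.0096 q1-psi -124
```

```bash
echo '[[0.034,-0.014,0,0],[0.034,-0.014,0,0],[0.034,-0.014,0,0],[0.034,-0.014,0,0],[0.034,-0.014,0,0]]' > m.json && python3 -m handwheel m.json >/dev/null;echo '[[0.034,-0.014,0,0],[0.032,-0.0135,0,0],[0,0,0,0],[0,0,0,0],[0,0,0,0]]' > m.json && python3 -m handwheel m.json;echo '[[0,0,0,0],[0,0,0,0]]' > m.json && python3 -m handwheel m.json; python3 plan.py .4175 -.3325 .038 85.7
python3 - <<'E'
from h import *
im,K,T=grab("wrist");cv2.imwrite("pics/w9.png",im[:,:,::-1])
E
```

```text
clock: 31.08
position: [0.418, -0.3325, 0.1616]
ee_rot: [0.001, 0.039, 0.999, -0.0]
contact_force: [0.6, 0.1, -0.8]
width: 0.0437
gripper_force: 53.4
clock: 31.25
position: [0.4187, -0.332, 0.1612]
ee_rot: [0.0, 0.038, 0.999, -0.0]
contact_force: [-0.6, 0.0, -1.4]
width: 0.0441
gripper_force: 53.4
t 31.2 pos [ 0.4187 -0.332   0.1612] psi 85.6 tilt 0.001 | turn -0.001 then dx 0.0012 dy -0.0006 dz 0.1232 q1-psi -124
```

View pics/w9.png

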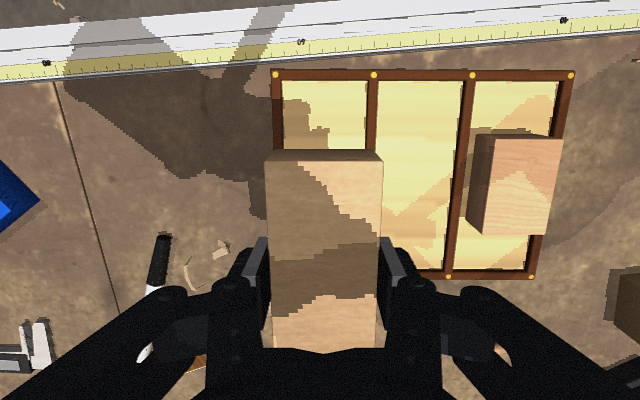

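The small block is in the right-hand bay in this view, and the medium block is over the left bay. Lowering, then hovering over clamp B.

```bash
echo '[[0.001,0,0.02,0],[0,0,0.035,0],[0,0,0.03,0],[0,0,0.02,0],[0,0,0.01,0]]' > m.json && python3 -m handwheel m.json >/dev/null; echo '[[0,0,0.008,0],[0,0,0,0],[0,0,0,0],[0,0,0,0]]' > m.json && python3 -m handwheel m.json; echo '[[0,0,0,0],[0,0,0,0],[0,0,0,0]]' > m.json && python3 -m handwheel m.json .056; echo '[[0,0,-0.02,0],[0,0,-0.04,0],[0,0,-0.04,0],[0,0,-0.04,0],[0,0,0,0]]' > m.json && python3 -m handwheel m.json;  python3 plan.py .65 -.03 .2 11
```

```text
clock: 32.05
position: [0.4174, -0.3327, 0.0392]
ee_rot: [0.001, 0.038, 0.999, -0.001]
contact_force: [0.4, -0.1, 0.1]
width: 0.044
gripper_force: 53.4
clock: 32.3
position: [0.4169, -0.3324, 0.039]
ee_rot: [0.001, 0.039, 0.999, -0.0]
contact_force: [0.9, -0.5, 0.4]
width: 0.0558
gripper_force: 0.0
clock: 32.72
position: [0.4201, -0.3357, 0.1867]
ee_rot: [0.006, 0.038, 0.999, -0.006]
contact_force: [-0.2, -0.7, 0.6]
width: 0.0562
gripper_force: 0.0
t 32.7 pos [ 0.4201 -0.3357  0.1867] psi 85.6 tilt 0.017 | turn 1.302 then dx 0.2562 dy 0.2840 dz -0.0133 q1-psi -14
```

```bash
echo '[[0,0,0,0.12],[0,0,0,0.12],[0,0,0,0.12],[0,0,0,0.12],[0,0,0,0.12]]' > m.json && python3 -m handwheel m.json .065 >/dev/null;echo '[[0,0,0,0.12],[0,0,0,0.12],[0,0,0,0.12],[0,0,0,0.12],[0,0,0,0.12]]' > m.json && python3 -m handwheel m.json>/dev/null;echo '[[0,0,0,0.1],[0.0256,0.0284,0,0],[0.0256,0.0284,0,0],[0.0256,0.0284,0,0],[0.0256,0.0284,0,0]]' > m.json && python3 -m handwheel m.json>/dev/null;echo '[[0.0256,0.0284,0,0],[0.0256,0.0284,0,0],[0.0256,0.0284,0,0],[0.0256,0.0284,0,0],[0.0256,0.0284,0,0]]' > m.json && python3 -m handwheel m.json>/dev/null;echo '[[0.0256,0.0284,0,0],[0,0,0,0],[0,0,0,0],[0,0,0,0],[0,0,0,0]]' > m.json && python3 -m handwheel m.json; python3 plan.py .66 -.092 .028 11
python3 - <<'E'
from h import *
im,K,T=grab("wrist");cv2.imwrite("pics/w10.png",im[:,:,::-1]);np.savez("w10.npz",K=K,T=T)
print(proj([[.66,-.092,.015]],K,T))
E
```

```text
clock: 34.8
position: [0.6451, -0.0273, 0.1782]
ee_rot: [-0.0, 0.636, 0.772, -0.0]
contact_force: [0.3, -0.3, 0.2]
width: 0.0647
gripper_force: 0.0
t 34.8 pos [ 0.6451 -0.0273  0.1782] psi 11.0 tilt 0.001 | turn 0.001 then dx -0.0664 dy 0.0023 dz 0.1502 q1-psi -19
[[326.35286819 249.56129987]]
```

View pics/w10.png

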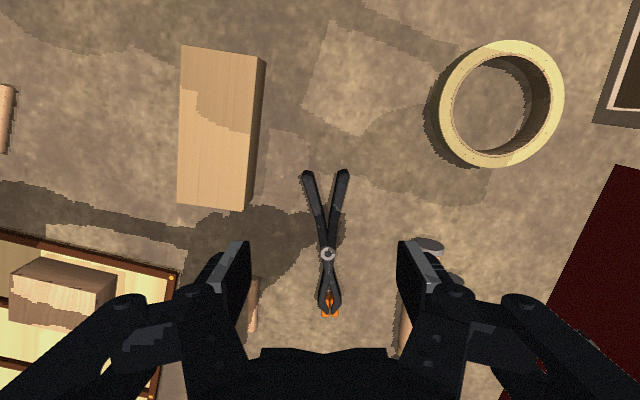

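Clamp B: handles at (308,172) and (343,172), ring at (327,254), tip at (329,318). The chisel handles at about (412,300) are roughly 60 mm to the side.

```bash
python3 - <<'E'
from h import *
z=np.load("w10.npz");K,T=z["K"],z["T"]
p=ray([(327,254),(308,172),(343,172),(329,318)],K,T,.012)
m=(p[1]+p[2])/2;print(p[0].round(4),"mid",((m+p[3])/2).round(4),"len",np.linalg.norm(m-p[3]),"ang",np.degrees(np.arctan2(*(m-p[3])[::-1])))
E
python3 plan.py .66 -.088 .028 11
```

```text
[ 0.6618 -0.0978] mid [ 0.6613 -0.0935] len 0.14853165481939165 ang 102.4606827617218
t 34.9 pos [ 0.6451 -0.0275  0.1784] psi 11.0 tilt 0.001 | turn 0.000 then dx -0.0622 dy 0.0031 dz 0.1504 q1-psi -19
```

```bash
echo '[[-0.034,0.002,0.01,0],[-0.034,0.0015,0.02,-0.02],[0,0,0.035,0],[0,0,0.035,0],[0,0,0.025,0]]' > m.json && python3 -m handwheel m.json .065 >/dev/null; echo '[[0,0,0.016,0],[0,0,0.01,0],[0,0,0,0],[0,0,0,0],[0,0,0,0]]' > m.json && python3 -m handwheel m.json; echo '[[0,0,0,0],[0,0,0,0],[0,0,0,0],[0,0,0,0]]' > m.json && python3 -m handwheel m.json 0 40; python3 plan.py .4224 -.257 .028 12; echo '[[0,0,-0.03,0],[0,0,-0.04,0],[0,0,-0.04,0],[0,0,-0.02,0],[0,0,0,0]]' > m.json && python3 -m handwheel m.json; echo '[[0,0,0,-0.117],[0,0,0,-0.117],[0,0,0,-0.117],[0,0,0,-0.117],[0,0,0,-0.117]]' > m.json && python3 -m handwheel m.json>/dev/null; echo '[[0,0,0,-0.117],[0,0,0,-0.117],[0,0,0,-0.117],[0,0,0,-0.117],[0,0,0,-0.117]]' > m.json && python3 -m handwheel m.json>/dev/null;echo '[[0,0,0,-0.115],[0,0,0,0],[0,0,0,0],[0,0,0,0]]' > m.json && python3 -m handwheel m.json;python3 plan.py .4224 -.257 .17 85.7
```

```text
clock: 35.68
position: [0.6635, -0.0929, 0.029]
ee_rot: [0.001, 0.628, 0.778, 0.001]
contact_force: [-0.1, 0.2, 0.0]
width: 0.0651
gripper_force: 0.0
clock: 36.02
position: [0.6631, -0.0924, 0.0289]
ee_rot: [0.001, 0.628, 0.779, 0.0]
contact_force: [-0.1, 0.5, 5.5]
width: 0.0304
gripper_force: 39.4
t 36.0 pos [ 0.6631 -0.0924  0.0289] psi 12.3 tilt 0.002 | turn 0.005 then dx -0.1110 dy -0.2697 dz 0.0009 q1-psi -43
clock: 36.43
position: [0.6659, -0.0929, 0.1641]
ee_rot: [0.006, 0.628, 0.779, 0.003]
contact_force: [1.1, -0.9, -0.7]
width: 0.0307
gripper_force: 40.2
clock: 37.6
position: [0.6621, -0.0921, 0.1565]
ee_rot: [-0.001, 0.037, 0.999, 0.0]
contact_force: [0.2, -0.6, -0.2]
width: 0.0305
gripper_force: 40.2
t 37.6 pos [ 0.6621 -0.0921  0.1565] psi 85.7 tilt 0.001 | turn 0.001 then dx 0.2267 dy -0.1824 dz -0.0135 q1-psi -117
```

```bash
echo '[[0.0283,-0.0228,0,0],[0.0283,-0.0228,0,0],[0.0283,-0.0228,0,0],[0.0283,-0.0228,0,0],[0.0283,-0.0228,0,0]]' > m.json && python3 -m handwheel m.json >/dev/null;echo '[[0.0283,-0.0228,0,0],[0.0283,-0.0228,0,0],[0.0283,-0.0228,0,0],[0,0,0,0],[0,0,0,0]]' > m.json && python3 -m handwheel m.json;echo '[[0,0,0,0],[0,0,0,0],[0,0,0,0]]' > m.json && python3 -m handwheel m.json; python3 plan.py .4225 -.2575 .034 85.7
python3 - <<'E'
from h import *
im,K,T=grab("wrist");cv2.imwrite("pics/w11.png",im[:,:,::-1])
E
```

```text
clock: 38.43
position: [0.4222, -0.2587, 0.1574]
ee_rot: [0.0, 0.039, 0.999, 0.0]
contact_force: [1.0, -0.0, -0.1]
width: 0.0309
gripper_force: 40.2
clock: 38.68
position: [0.4246, -0.2573, 0.1572]
ee_rot: [0.0, 0.035, 0.999, 0.0]
contact_force: [1.3, 0.1, -0.2]
width: 0.0304
gripper_force: 40.2
t 38.7 pos [ 0.4246 -0.2573  0.1572] psi 85.9 tilt 0.000 | turn 0.004 then dx 0.0020 dy -0.0003 dz 0.1232 q1-psi -117
```

View pics/w11.png

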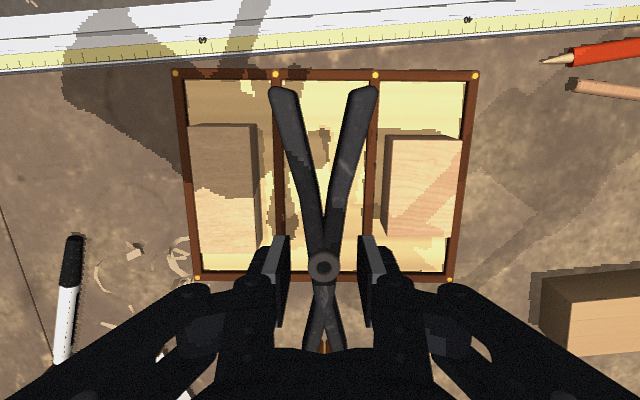

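Both blocks lie inside the outer bays, and the clamp is centred over the middle one. Lowering it.

```bash
echo '[[0.002,0,0.02,0],[0,0,0.035,0],[0,0,0.03,0],[0,0,0.02,0],[0,0,0.01,0]]' > m.json && python3 -m handwheel m.json >/dev/null; echo '[[0,0,0.0085,0],[0,0,0,0],[0,0,0,0],[0,0,0,0]]' > m.json && python3 -m handwheel m.json; echo '[[0,0,0,0],[0,0,0,0],[0,0,0,0]]' > m.json && python3 -m handwheel m.json .043; echo '[[0,0,-0.02,0],[0,0,-0.04,0],[0,0,-0.04,0],[0,0,-0.04,0],[0,0,-0.02,0]]' > m.json && python3 -m handwheel m.json; echo '[[-0.03,0,-0.01,0],[-0.03,0,-0.01,0],[-0.03,0,0,0],[0,0,0,0],[0,0,0,0]]' > m.json && python3 -m handwheel m.json;echo '[[0,0,0,0],[0,0,0,0],[0,0,0,0]]' > m.json && python3 -m handwheel m.json
python3 - <<'E'
from h import *
im,K,T=grab("wrist");a=im
b,_,_=grab("top");b=cv2.resize(b[150:270,180:390],(640,366),interpolation=cv2.INTER_CUBIC)
cv2.imwrite("pics/w12.png",cv2.resize(np.vstack([a[:230],b]),None,fx=1,fy=1)[:,:,::-1])
E
```

```text
clock: 39.48
position: [0.4223, -0.2578, 0.0341]
ee_rot: [0.0, 0.036, 0.999, -0.0]
contact_force: [0.8, 0.6, -0.2]
width: 0.0307
gripper_force: 40.3
clock: 39.73
position: [0.4218, -0.2579, 0.0342]
ee_rot: [0.0, 0.036, 0.999, -0.0]
contact_force: [-0.6, 0.3, -0.0]
width: 0.0431
gripper_force: 0.0
clock: 40.15
position: [0.4231, -0.2591, 0.1989]
ee_rot: [0.003, 0.036, 0.999, -0.002]
contact_force: [1.3, -1.0, 0.3]
width: 0.0429
gripper_force: 0.0
clock: 40.57
position: [0.5121, -0.2642, 0.2136]
ee_rot: [-0.0, 0.035, 0.999, -0.0]
contact_force: [-0.7, 0.0, -0.9]
width: 0.0429
gripper_force: 0.0
clock: 40.82
position: [0.5101, -0.264, 0.2136]
ee_rot: [-0.001, 0.036, 0.999, 0.0]
contact_force: [0.2, 0.2, -0.5]
width: 0.0428
gripper_force: 0.0
```

View pics/w12.png

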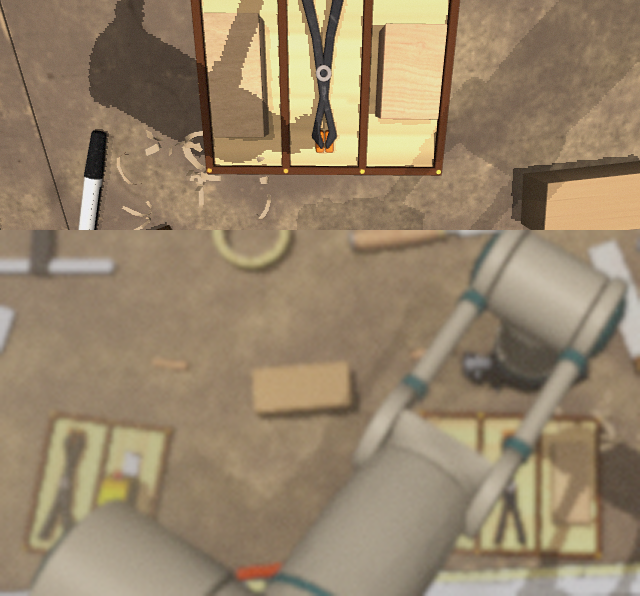

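The three-bay tray shows the clamp (ring at (323,73)) and both blocks wholly inside their bays. The two-bay tray holds clamp and tape, the large block is undisturbed, and the gripper is clear.

```bash
python3 -c "
from rig import ticket
print(ticket.sign_off())"
```

```text
the job is handed in; nothing more can be done
None
```

The job is handed in at about 41 s of the 117 s allowed: the last pictures show a clamp and the two smaller blocks in the three-bay tray, the other clamp and the tape measure in the two-bay tray, and the largest block unmoved; the sign-off returned no verdict.

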